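Stack a sample box in the transit carrier

ROBOT

A 6-joint arm with a two-finger parallel gripper is mounted at the origin on a cart in front of the work surface, level with it; the furniture and walls round the work are solid. World frame = base frame: x ahead of the robot, y to its left, z up, the work surface at z = 0. Lengths are in m, angles in degrees, forces in N, time in s.
With the tool pointing down it reaches from about 0.35 to 0.85 m from the base axis. Payload 8.1 kg.
Tool frame: the origin (TCP) lies midway between the tips of the shut fingers; the grasp point (between the pads) lies 19 mm behind it; z points along the fingers, y is the line along which they close (so a half turn about z gives the same grasp; the last joint's range is limited). The gripper opens to 93 mm and grips with 3 to 60 N. Pads are 15 mm wide; open, the fingers measure 128 mm over their backs; the gripper's body (75 mm by 188 mm) begins 65 mm behind the grasp point.
Start: joints at [-79.492, 7.471, 85.268, -0, 87.261, -4.893], TCP at [0.159, -0.578, 0.219] pointing down, gripper open.
Joint ranges: [-169.43, 169.43], [-51.17, 129.36], [1.28, 143.12], [-76.62, 256.62], [0, 156.53], [-152.29, 152.29]. Speed limits (degrees/s): [136.94, 136.94, 159.86, 180, 180, 180].

INTERFACE

Orientations are given as a 3x3 rotation matrix whose columns are the frame's x, y, z axes.
In Python, from rig import sense, camera, calibration, job_done gives the robot as it stands. The module is installed in compiled form; this text tells all that it offers.
- The arm moves only by the shell command python3 -m creep 'ROWS' [OPENING] [FORCE]. ROWS is JSON, a list of rows, each an object of numbers: "dx", "dy", "dz": the shift along the world's x, y, z each as a share of 0.2 m, from -1 to 1; "twist": the turn about the world's z as a share of pi/2 rad, from -1 to 1. In form: [{"dx": .., "dy": .., "dz": .., "twist": ..}, ...]. A call has 1 to 5 rows; each row shifts and turns the commanded pose from where the row before left it; what a row does not reach is not made up. A row lasts 1/12 s, in which the tool goes at most 41.7 mm and 7.16 degrees, less where a joint would pass 70% of its speed; a pose out of reach is approached as far as the arm can. A call with a number of a shift or a turn outside -1 to 1 is refused whole. A call with a gripper value outside its range is refused whole. OPENING is the opening, from -1 (shut) to 1 (fully open), set as the call begins (- or left out, the last holds). The fingers move at their own pace and stop on an object; FORCE is the grip in N (left out, the last holds). Time passes only in rows, so rows that do not move let the fingers close. It gives the time, the measured TCP pose, the force, the opening and the grip force at its end, in the units of the state.
- sense(): the state, without advancing time (a new reading comes with each control period).
- camera(name): name is "side" or "top"; returns the picture (480x640x3 uint8, blue, green, red); there is no depth.
- calibration(name): a dict with "fovy" (degrees; the focal length in pixels is half the picture's height over the tangent of half this angle, whatever the lens; pixels are square), "cx", "cy" (the principal point, pixels), "dist" ([k1, k2, p1, p2, k3] as OpenCV has them; the pictures are not rectified), "cam_to_world" (4x4, takes a point from camera to world coordinates). Camera axes: x right, y down, z forward; pixel columns grow to the right and rows downward; lengths in m; the calibration is good to about 2 mm. A picture is of the moment at which its call begins. calibration takes no time and is no camera call.
- job_done(): hands the job in; it is judged then, once.
The state is a dict: "t": time; "joint_pos": joint angles; "joint_velocities": joint speeds; "tau": joint torques, N m; "tcp_pos": TCP position; "orientation": TCP orientation; "contact_force": force on the tool from outside, world axes, zero at the start; "wrist_torque": the same for the moment, N m; "gripper_width": finger opening in m; "grasp_force": force on a finger pad.
Only numpy, scipy, OpenCV 4.12 (cv2) and the standard library are available. Lean on these libraries where they do the work, as an engineer would, in place of code of your own. Each camera call takes 0.05 s, during which the arm holds its last target. There are 200 camera calls.

TASK

Take the sample box with the blue lid out of the wooden rack and stack it on the yellow-lidded box in the metal carrier, all four feet fully down in the recesses of the yellow lid, and let go. The rack leaves only the box's short end faces free and the carrier only its long side faces, so first stand it on the grey mat and let go, then take it the other way. Keep the blue box upright, do not lift out or push about the yellow box, and leave the red-lidded box, the green weight and the black magnifier where they are.

Things in the scene. Friction and masses are not known exactly. Their poses are not given: they have to be found in the camera images.
- blue_box_center (a point): rigid white lidded box, blue lid, ~180 g, 52 (x) x 64 (y) x 46 mm high with feet; starts in either rack bay. Four round feet, 10 mm wide, 6 tall, with hemispherical tips, under it at x +-16.5, y +-22.5 mm; lid top has 13 mm square recesses, 5 deep, with dark floors, at the same x, y. A half turn about z changes nothing. Point: its centre, 23 mm above the foot tips, 23 below the lid's top; z up.
- yellow_box_center (a point): box like the blue one but with a yellow lid; the point is its centre. It stands loose in the carrier, feet in the carrier's recesses, foot tips 7 mm (centre 30 mm) above the table, axes parallel to the carrier's. With the blue box seated on it, the blue centre is 41 mm above this one (46 mm if feet ride on the lid's top).
- red_box_center (a point): box like the blue one but with a red lid; the point is its centre. It stands in the other bay of the rack and stays there.
- rack: wooden rack, fixed; origin: centre of its underside, on the table. Floor 135 (x) x 56 (y) x 8 mm; three upright cheeks 5 mm thick, 48 long in y, at x -65, 0, 65 mm, tops 54 mm above the table, level with the lids. Boxes stand in bays at x -32.5 and 32.5, axes parallel to the rack's to 2 degrees, long side faces (52 mm apart) 4 mm from the cheeks, short end faces (64 mm apart, facing +-y) free.
- carrier: aluminium carrier, fixed; origin: centre of its underside, on the table. Base 66 (x) x 86 (y) x 12 mm with recesses for feet; two upright cheeks 4 mm thick, 40 wide in x, at y +-38 mm, tops 97 mm above the table (3 mm above the upper box's lid once stacked), 4 mm from the boxes' short end faces. Open toward +x and -x.
- mat: grey felt mat, 100 x 100 x 2 mm, fixed on the table, free of objects. Origin: centre of its underside; axes along its edges.
- weight_center (a point): dark green felt-covered weight, 34 x 56 x 23 mm, loose, lying on the table; the point is its centre.
- magnifier_center (a point): black round magnifier (loupe), 42 mm across and 42 mm tall, loose, standing on the table; the point is its centre.
Not all that is in view belongs to the job. What is meant by the carrier is not pink, and is the larger of those in its own colour. Leave any turquoise look-alike of the part that bears yellow_box_center alone.

How it is judged (in metres and radians):
On the way:
1. the blue-lidded box stands upright and still on the grey mat, let go (horizontal distance between blue_box_center and mat below 0.045 m and height (world z) of blue_box_center below 0.0285 m and angle between blue_box_center's own z axis and vertical below 0.1 rad and linear speed of blue_box below 0.02 m/s and contact force between the fingers and blue_box below 0.1 N), for 0.2 s.
At the end, for the whole second after the job is handed in: Blue box let go, still, upright on the yellow one, feet in its recesses: centres within 4 mm from above, blue centre 38.5 to 43 mm over yellow, parallel to 5 degrees (or half turn), both level to 2.3 degrees; yellow down in the carrier (5 mm; centre under 33 mm); red within 20 mm of its start (horizontal distance between blue_box_center and yellow_box_center below 0.004 m and z of blue_box_center in the frame of yellow_box_center between 0.0385 and 0.043 m and angle between the x axis of blue_box_center and the x axis of yellow_box_center, either way round below 0.09 rad and angle between each of blue_box_center, yellow_box_center's own z axis and vertical below 0.04 rad and horizontal distance between yellow_box_center and carrier below 0.005 m and height (world z) of yellow_box_center below 0.033 m and linear speed of blue_box below 0.01 m/s and contact force between the fingers and blue_box below 0.1 N and distance of red_box_center from where it was at the start of the episode below 0.02 m); the robot touches nothing.
It fails at once if the red box is moved more than 20 mm (distance of red_box_center from where it was at the start of the episode above 0.02 m).
It fails at once if the yellow box is moved more than 15 mm (distance of yellow_box_center from where it was at the start of the episode above 0.015 m).
It fails at once if the weight or the magnifier is moved more than 30 mm (distance of any of weight_center, magnifier_center from where it was at the start of the episode above 0.03 m).
It fails at once if the blue box is tipped more than 35 degrees (angle between blue_box_center's own z axis and vertical above 0.61 rad).
It also fails if it takes over 58 s, if anything falls off the work surface, if the arm or the gripper's body presses on something with over 40 N, if the wrist force passes 120 N, or if a joint passes its speed limit or range.

## Working session

There is one attempt and no reset: what is moved stays moved. The work goes in short steps, Python scripts to look and compute and a shell command to move; the robot and the scene stay as the last step left them, time stands still between calls to the robot, and variables do not carry over. Pictures are saved under pics/ and viewed, at most 10 in all, crops included, and the job is handed in when it is done.

```bash
mkdir -p pics; python3 - <<'E'
from rig import *
import cv2,numpy as np
for n in("top","side"):
    im=camera(n); cv2.imwrite(f"pics/{n}0.png",im); c=calibration(n); print(n,c["fovy"],c["cx"],c["cy"],c["dist"]);print(np.round(c["cam_to_world"],3))
s=sense();print(s["t"],s["tcp_pos"],s["orientation"],s["gripper_width"])
E
```

```text
top 56.99830724004758 325.5205342808339 234.41875015675905 [-0.05711616  0.          0.          0.          0.        ]
[[-0.012 -0.98   0.196  0.39 ]
 [-1.     0.017  0.023  0.465]
 [-0.026 -0.196 -0.98   0.882]
 [ 0.     0.     0.     1.   ]]
side 49.78384532023615 318.5636623005913 231.9140700964892 [-0.08891681  0.          0.          0.          0.        ]
[[ 0.961 -0.175  0.214  0.374]
 [-0.277 -0.6    0.75  -0.16 ]
 [-0.003 -0.78  -0.625  0.613]
 [ 0.     0.     0.     1.   ]]
0.1 [ 0.1592413  -0.57793532  0.21769598] [[ 9.64093286e-01  2.65563572e-01 -3.53806283e-04]
 [ 2.65563788e-01 -9.64091842e-01  1.67172428e-03]
 [ 1.02847321e-04 -1.70565630e-03 -9.99998540e-01]] 0.09276408941294571
```

View pics/top0.png

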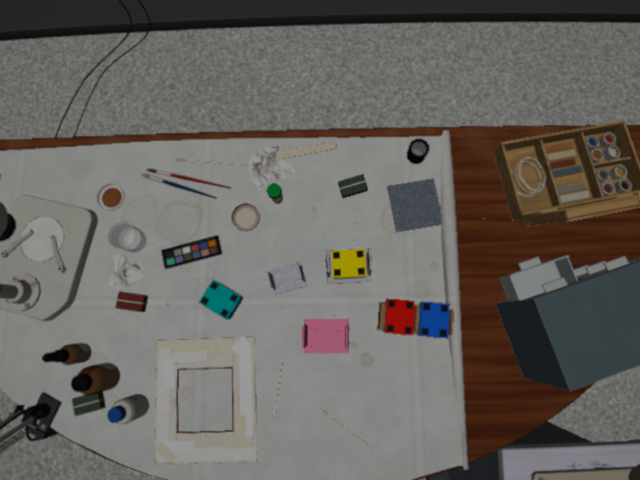

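View pics/side0.png

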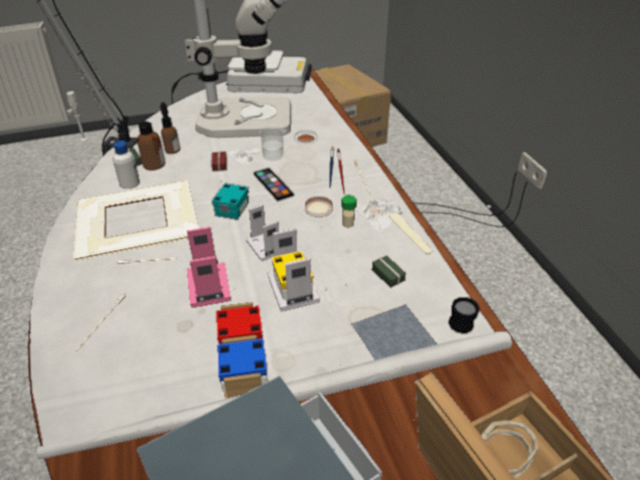

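```bash
cat >h.py <<'E'
from rig import *
import cv2,numpy as np
def K(n):
    c=calibration(n);f=240/np.tan(np.radians(c["fovy"]/2))
    return np.array([[f,0,c["cx"]],[0,f,c["cy"]],[0,0,1]]),np.array(c["dist"]),np.array(c["cam_to_world"])
def plane(n,px,z):
    k,d,T=K(n);u=cv2.undistortPoints(np.array(px,float).reshape(-1,1,2),k,d)[:,0]
    r=np.c_[u,np.ones(len(u))]@T[:3,:3].T;o=T[:3,3]
    return o+r*((z-o[2])/r[:,2])[:,None]
def proj(n,P):
    k,d,T=K(n);W=np.linalg.inv(T)
    return cv2.projectPoints(np.array(P,float).reshape(-1,1,3),cv2.Rodrigues(W[:3,:3])[0],W[:3,3],k,d)[0][:,0]
HUE={"blue":(105,120),"yellow":(22,35),"red":(0,6)}
def lid(n,im,col,z,roi=None):
    """lid centre + angle: rectify plane at height z (0.25mm/px), mask + closing for recesses, minAreaRect"""
    hsv=cv2.cvtColor(im,cv2.COLOR_BGR2HSV);a,b=HUE[col]
    m=cv2.inRange(hsv,(a,150,60),(b,255,255))
    if roi: q=np.zeros_like(m);q[roi[1]:roi[3],roi[0]:roi[2]]=255;m&=q
    m=cv2.morphologyEx(m,cv2.MORPH_CLOSE,np.ones((9,9)))
    nn,l,st,ce=cv2.connectedComponentsWithStats(m);i=1+np.argmax(st[1:,4])
    c=max(cv2.findContours((l==i).astype(np.uint8),cv2.RETR_EXTERNAL,cv2.CHAIN_APPROX_NONE)[0],key=cv2.contourArea)
    P=plane(n,c[:,0],z)
    R=cv2.minAreaRect((P[:,:2]*1000).astype(np.float32))
    return R,ce[i],st[i]
E
python3 - <<'E'
from h import *
roi={"top":(320,230,460,345),"side":(200,240,320,385)}
for n in("top","side"):
    im=camera(n)
    for c,z in(("blue",.054),("red",.054),("yellow",.053)):
        R,ce,st=lid(n,im,c,z,roi[n]); print(n,c,np.round(R[0],1),np.round(R[1],1),round(R[2],1),np.round(ce),st)
    x0,y0,x1,y1={"top":(310,120,470,350),"side":(180,220,500,410)}[n]
    k=2.5; cv2.imwrite(f"pics/{n}1.png",cv2.resize(im[y0:y1,x0:x1],None,fx=k,fy=k,interpolation=cv2.INTER_CUBIC))
print("mat",plane("top",[[388,183],[438,178],[442,226],[393,231]],.002)*1000)
print("weight,mag",plane("top",[[352,185],[417,150]],.02)*1000)
# cabinet/box corners at z=0 / roll
print(plane("top",[[498,300],[570,388],[500,270],[450,130],[466,460]],0)*1000)
E
```

```text
top blue [393.5 286.7] [53.2 60.8] 85.2 [434. 320.] [419 302  30  36 959]
top red [399.8 349.5] [53.6 62. ] 83.7 [399. 317.] [384 299  31  36 975]
top yellow [500.5 441.2] [51.7 62.9] 2.3 [348. 263.] [332 249  34  29 908]
side blue [392.4 280.1] [58.9 61.1] 83.4 [241. 358.] [ 218  339   48   41 1519]
side red [399.2 344.1] [61.2 60.7] 83.6 [238. 322.] [ 217  306   45   36 1259]
side yellow [498.9 433.5] [51.6 76.1] 0.9 [284. 265.] [273 252  31  37 442]
mat [[673.1305615  353.88367788   2.        ]
 [682.13469875 249.46593267   2.        ]
 [579.88614182 247.89574082   2.        ]
 [571.26084422 347.93039843   2.        ]]
weight,mag [[664.50879153 429.38842401  20.        ]
 [737.55030839 293.23169039  20.        ]]
[[428.81309402 145.60053285   0.        ]
 [257.49951657  18.37193695   0.        ]
 [488.24206916 136.58535184   0.        ]
 [789.9000079  216.03384196   0.        ]
 [132.32869064 227.64136668   0.        ]]
```

View pics/top1.png

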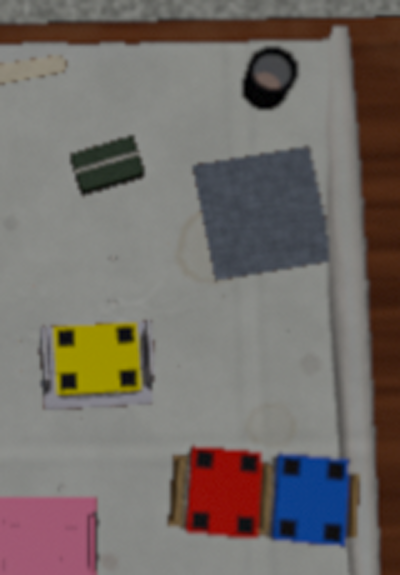

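View pics/side1.png

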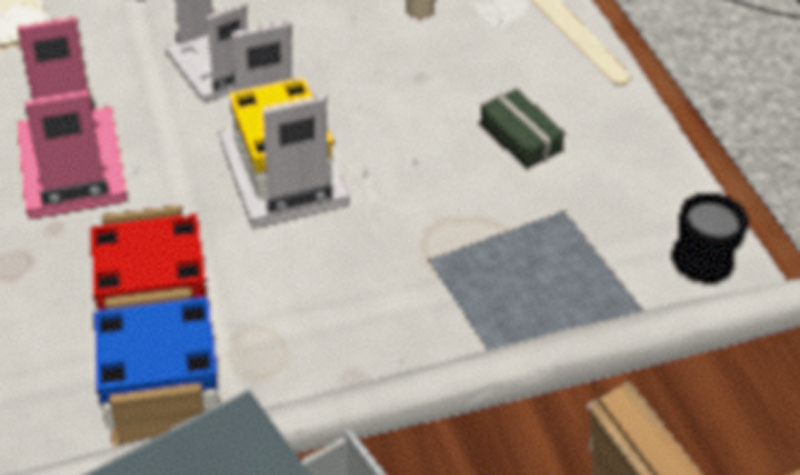

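```bash
cat >>h.py <<'E'
def tri(pt,ps):
    A=np.zeros((3,3));b=np.zeros(3);L=[]
    for n,p in(("top",pt),("side",ps)):
        k,d,T=K(n);o=T[:3,3];r=plane(n,[p],0)[0]-o;r/=np.linalg.norm(r);M=np.eye(3)-np.outer(r,r);A+=M;b+=M@o;L.append((M,o))
    X=np.linalg.solve(A,b);return np.round(X*1000),[round(1000*np.linalg.norm(M@(X-o)),1) for M,o in L]
def recess(n,im,col,z,roi=None):
    """centre (mm) and heading of box x axis from the 4 dark recess floors; z = lid top"""
    hsv=cv2.cvtColor(im,cv2.COLOR_BGR2HSV);a,b=HUE[col]
    m=cv2.inRange(hsv,(a,150,60),(b,255,255))
    if roi: q=np.zeros_like(m);q[roi[1]:roi[3],roi[0]:roi[2]]=255;m&=q
    nn,l,st,ce=cv2.connectedComponentsWithStats(m);i=1+np.argmax(st[1:,4])
    c=np.argwhere(l==i)[:,::-1].astype(np.int32);h=cv2.convexHull(c)
    hm=cv2.fillConvexPoly(np.zeros_like(m),h,255)
    mx=im.max(2).astype(float);ref=np.median(mx[l==i]);w=np.clip((0.75*ref-mx)/ref,0,1)*(hm>0)
    nn,l2,st2,_=cv2.connectedComponentsWithStats((w>0).astype(np.uint8))
    ids=[j for j in range(1,nn) if 5<=st2[j,4]<200];C=[]
    for j in ids:
        yx=np.argwhere(l2==j);ww=w[l2==j];C.append((yx*ww[:,None]).sum(0)[::-1]/ww.sum())
    P=plane(n,C,z-.004)[:,:2]*1000
    return P
def pose4(P):
    import itertools
    best=None
    for Q in itertools.combinations(P,4):
        Q=np.array(Q);R=cv2.minAreaRect(Q.astype(np.float32));e=abs(sorted(R[1])-np.array([33,45])).sum()
        if best is None or e<best[0]:
            a=R[2] if R[1][0]<R[1][1] else R[2]+90   # short side = box x
            best=(e,Q.mean(0),a%180)
    return best
E
python3 - <<'E'
from h import *
roi={"top":(320,230,460,345),"side":(200,240,320,385)}
for n in("top","side"):
    im=camera(n)
    for c,z in(("blue",.054),("red",.054),("yellow",.053)):
        P=recess(n,im,c,z,roi[n]);print(n,c,len(P),P.round(1).tolist());
        if len(P)>3:print(pose4(P))
print(tri((498,303),(280,378)),tri((570,388),(140,457)))
print("wood",tri((497,143),(418,382)), "roll end",tri((446,131),(508,338)))
print("mat corners",[tri(a,b) for a,b in (((388,183),(406,305)),((393,231),(352,324)),((438,178),(436,345)))])
E
```

```text
top blue 7 [[417.6, 298.8], [414.0, 265.8], [390.9, 312.6], [398.9, 257.2], [372.8, 303.8], [371.9, 260.7], [369.1, 270.8]]
(np.float64(0.3234519958496094), array([393.38562069, 284.78994343]), 83.6416015625)
top red 7 [[413.9, 374.5], [424.2, 363.0], [420.6, 330.1], [389.9, 322.5], [383.8, 378.1], [379.4, 367.7], [375.7, 334.8]]
(np.float64(0.3972587585449219), array([399.97708553, 348.89707661]), 83.97413635253906)
top yellow 5 [[519.0, 419.5], [517.3, 464.5], [484.3, 463.1], [485.9, 418.1], [474.6, 439.4]]
(np.float64(0.28821563720703125), array([501.61948644, 441.27874401]), 2.125936508178711)
side blue 5 [[417.2, 300.6], [372.3, 305.6], [413.5, 267.7], [368.5, 272.7], [390.8, 257.4]]
(np.float64(0.36241912841796875), array([392.88388194, 286.6568225 ]), 83.59427642822266)
side red 7 [[423.8, 364.7], [378.8, 369.6], [420.1, 331.8], [375.3, 336.7], [400.0, 321.3], [399.2, 316.5], [411.1, 315.0]]
(np.float64(0.3933219909667969), array([399.51232966, 350.68351294]), 83.77738952636719)
side yellow 3 [[517.3, 466.2], [483.9, 464.9], [473.7, 437.0]]
(array([423., 189., 120.]), [np.float64(4.7), np.float64(4.7)]) (array([282., 104., 169.]), [np.float64(1.2), np.float64(1.2)])
wood (array([650., 166., 101.]), [np.float64(61.4), np.float64(61.4)]) roll end (array([777., 231.,  22.]), [np.float64(1.1), np.float64(1.1)])
mat corners [(array([671., 354.,   1.]), [np.float64(2.9), np.float64(2.9)]), (array([573., 347.,  -7.]), [np.float64(0.0), np.float64(0.0)]), (array([673., 254.,  17.]), [np.float64(3.5), np.float64(3.5)])]
```

```bash
R='x'; python3 -m creep '[{"dx":0,"dy":0,"dz":0.18,"twist":0},{"dx":0,"dy":0,"dz":0.18,"twist":0},{"dx":0.05,"dy":0.03,"dz":0.18,"twist":0.04},{"dx":0.16,"dy":0.09,"dz":0.1,"twist":0.04},{"dx":0.16,"dy":0.09,"dz":0.05,"twist":0.04}]' 1 20
python3 -m creep '[{"dx":0.17,"dy":0.1,"dz":0,"twist":0.04},{"dx":0.17,"dy":0.1,"dz":0,"twist":0.04},{"dx":0.17,"dy":0.1,"dz":0,"twist":0.04},{"dx":0.17,"dy":0.1,"dz":0,"twist":0.04},{"dx":0.17,"dy":0.1,"dz":0,"twist":0.04}]'
python3 -m creep '[{"dx":0.12,"dy":0.15,"dz":0,"twist":0.04},{"dx":0.12,"dy":0.15,"dz":0,"twist":0.04},{"dx":0.12,"dy":0.15,"dz":0,"twist":0.04},{"dx":0.12,"dy":0.15,"dz":0,"twist":0.04},{"dx":0.12,"dy":0.15,"dz":0,"twist":0.04}]'
```

```text
t: 0.72
tcp_pos: [0.2332, -0.5376, 0.3612]
orientation: [[0.897, 0.441, 0.002], [0.441, -0.897, -0.006], [-0.001, 0.006, -1.0]]
contact_force: [0.5, -1.2, -0.2]
gripper_width: 0.0927
grasp_force: 0.0
t: 1.13
tcp_pos: [0.4047, -0.4353, 0.3567]
orientation: [[0.715, 0.699, 0.0], [0.699, -0.715, -0.0], [-0.0, 0.0, -1.0]]
contact_force: [0.7, 0.0, 0.1]
gripper_width: 0.093
grasp_force: 0.0
t: 1.55
tcp_pos: [0.5241, -0.2849, 0.3566]
orientation: [[0.464, 0.886, 0.0], [0.886, -0.464, -0.0], [-0.0, 0.0, -1.0]]
contact_force: [0.6, -0.7, -0.4]
gripper_width: 0.0928
grasp_force: 0.0
```

```bash
python3 -m creep '[{"dx":0.06,"dy":0.185,"dz":0,"twist":0.047},{"dx":0.06,"dy":0.185,"dz":0,"twist":0.047},{"dx":0.06,"dy":0.185,"dz":0,"twist":0.047},{"dx":0.06,"dy":0.185,"dz":0,"twist":0.047},{"dx":0.06,"dy":0.185,"dz":0,"twist":0.047}]' | head -2
python3 -m creep '[{"dx":-0.08,"dy":0.16,"dz":0,"twist":0},{"dx":-0.08,"dy":0.16,"dz":0,"twist":0},{"dx":-0.08,"dy":0.16,"dz":0,"twist":0},{"dx":-0.08,"dy":0.16,"dz":0,"twist":0},{"dx":-0.08,"dy":0.16,"dz":0,"twist":0}]' | head -2
python3 -m creep '[{"dx":-0.08,"dy":0.16,"dz":0,"twist":0},{"dx":-0.08,"dy":0.16,"dz":0,"twist":0},{"dx":-0.08,"dy":0.16,"dz":0,"twist":0},{"dx":-0.08,"dy":0.16,"dz":0,"twist":0},{"dx":-0.08,"dy":0.16,"dz":0,"twist":0}]' | head -2
python3 -m creep '[{"dx":-0.08,"dy":0.16,"dz":-0.1,"twist":0},{"dx":-0.08,"dy":0.16,"dz":-0.1,"twist":0},{"dx":0,"dy":0,"dz":-0.15,"twist":0},{"dx":0,"dy":0,"dz":-0.15,"twist":0},{"dx":0,"dy":0,"dz":0,"twist":0}]'
python3 - <<'E'
from h import *
s=sense();print(s["tcp_pos"],np.degrees(np.arctan2(s["orientation"][1,1],s["orientation"][0,1])) if hasattr(s["orientation"],'shape') else s["orientation"],s["joint_pos"])
E
```

```text
t: 1.97
tcp_pos: [0.5835, -0.0996, 0.3566]
t: 2.38
tcp_pos: [0.5022, 0.0599, 0.3565]
t: 2.8
tcp_pos: [0.4221, 0.2198, 0.3567]
t: 3.22
tcp_pos: [0.3879, 0.2816, 0.2499]
orientation: [[0.114, 0.993, -0.009], [0.993, -0.114, -0.005], [-0.006, -0.008, -1.0]]
contact_force: [-0.8, -1.1, -1.2]
gripper_width: 0.0932
grasp_force: 0.0
[0.38788351 0.28156488 0.24988753] -6.543195668579171 [ 2.98463410e+01 -1.15686424e+01  1.00614488e+02 -3.21210670e-03
  9.15257014e+01  3.63881010e+01]
```

```bash
python3 -m creep '[{"dx":0.026,"dy":0.02,"dz":-0.1,"twist":0},{"dx":0,"dy":0,"dz":-0.19,"twist":0},{"dx":0,"dy":0,"dz":-0.19,"twist":0},{"dx":0,"dy":0,"dz":0,"twist":0},{"dx":0,"dy":0,"dz":0,"twist":0}]'
```

```text
t: 3.63
tcp_pos: [0.3956, 0.2856, 0.1604]
orientation: [[0.117, 0.993, -0.003], [0.993, -0.117, -0.002], [-0.002, -0.003, -1.0]]
contact_force: [0.3, 0.4, 1.1]
gripper_width: 0.0927
grasp_force: 0.0
```

```bash
python3 -m creep '[{"dx":-0.012,"dy":0,"dz":-0.16,"twist":0.003},{"dx":0,"dy":0,"dz":-0.16,"twist":0},{"dx":0,"dy":0,"dz":-0.1,"twist":0},{"dx":0,"dy":0,"dz":0,"twist":0},{"dx":0,"dy":0,"dz":0,"twist":0}]'
```

```text
t: 4.05
tcp_pos: [0.3954, 0.287, 0.0792]
orientation: [[0.111, 0.994, 0.001], [0.994, -0.111, 0.001], [0.001, 0.001, -1.0]]
contact_force: [0.1, 0.9, 0.8]
gripper_width: 0.093
grasp_force: 0.0
```

```bash
python3 -m creep '[{"dx":0,"dy":0,"dz":-0.1,"twist":0},{"dx":0,"dy":0,"dz":-0.1,"twist":0},{"dx":0,"dy":0,"dz":-0.08,"twist":0},{"dx":0,"dy":0,"dz":0,"twist":0},{"dx":0,"dy":0,"dz":0,"twist":0}]'; python3 -m creep '[{"dx":0,"dy":0,"dz":0,"twist":0},{"dx":0,"dy":0,"dz":0,"twist":0},{"dx":0,"dy":0,"dz":0,"twist":0},{"dx":0,"dy":0,"dz":0,"twist":0},{"dx":0,"dy":0,"dz":0,"twist":0}]' -1 15
```

```text
t: 4.47
tcp_pos: [0.3957, 0.2874, 0.0232]
orientation: [[0.111, 0.994, 0.002], [0.994, -0.111, 0.001], [0.002, 0.002, -1.0]]
contact_force: [-0.6, 0.8, 0.4]
gripper_width: 0.0931
grasp_force: 0.0
t: 4.88
tcp_pos: [0.3943, 0.2867, 0.0212]
orientation: [[0.111, 0.994, 0.001], [0.994, -0.111, 0.001], [0.001, 0.0, -1.0]]
contact_force: [-1.5, 0.5, 1.3]
gripper_width: 0.0643
grasp_force: 1.0
```

```bash
python3 -m creep '[{"dx":0,"dy":0,"dz":0,"twist":0},{"dx":0,"dy":0,"dz":0,"twist":0},{"dx":0,"dy":0,"dz":0,"twist":0},{"dx":0,"dy":0,"dz":0.02,"twist":0},{"dx":0,"dy":0,"dz":0.03,"twist":0}]' -1 25; python3 -m creep '[{"dx":0,"dy":0,"dz":0.08,"twist":0},{"dx":0,"dy":0,"dz":0.1,"twist":0},{"dx":0,"dy":0,"dz":0.1,"twist":0},{"dx":0,"dy":0,"dz":0.1,"twist":0},{"dx":0,"dy":0,"dz":0.05,"twist":0}]'
```

```text
t: 5.3
tcp_pos: [0.3932, 0.2859, 0.0299]
orientation: [[0.111, 0.994, -0.002], [0.994, -0.111, -0.001], [-0.001, -0.002, -1.0]]
contact_force: [0.4, -0.4, -2.4]
gripper_width: 0.0637
grasp_force: 25.0
t: 5.72
tcp_pos: [0.395, 0.287, 0.1194]
orientation: [[0.111, 0.994, 0.003], [0.994, -0.111, 0.001], [0.002, 0.002, -1.0]]
contact_force: [1.0, 0.6, -1.9]
gripper_width: 0.064
grasp_force: 25.0
```

```bash
python3 -m creep '[{"dx":0.08,"dy":0.01,"dz":0.05,"twist":-0.05},{"dx":0.11,"dy":0.015,"dz":0,"twist":-0.07},{"dx":0.12,"dy":0.015,"dz":0,"twist":-0.07},{"dx":0.12,"dy":0.015,"dz":0,"twist":-0.07},{"dx":0.12,"dy":0.015,"dz":0,"twist":-0.07}]' |head -3
python3 -m creep '[{"dx":0.12,"dy":0.015,"dz":0,"twist":-0.07},{"dx":0.12,"dy":0.015,"dz":0,"twist":-0.07},{"dx":0.12,"dy":0.02,"dz":0,"twist":-0.07},{"dx":0.12,"dy":0.02,"dz":0,"twist":-0.07},{"dx":0.1,"dy":0.015,"dz":0,"twist":-0.07}]' |head -3
python3 -m creep '[{"dx":0,"dy":0,"dz":0,"twist":-0.07},{"dx":0,"dy":0,"dz":0,"twist":-0.07},{"dx":0,"dy":0,"dz":0,"twist":-0.07},{"dx":0,"dy":0,"dz":-0.05,"twist":-0.016},{"dx":0,"dy":0,"dz":-0.05,"twist":0}]'
```

```text
t: 6.13
tcp_pos: [0.5048, 0.3004, 0.1261]
orientation: [[0.593, 0.805, -0.001], [0.805, -0.593, -0.0], [-0.001, -0.0, -1.0]]
t: 6.55
tcp_pos: [0.6212, 0.3173, 0.1255]
orientation: [[0.927, 0.376, -0.001], [0.376, -0.927, -0.001], [-0.001, 0.0, -1.0]]
t: 6.97
tcp_pos: [0.6204, 0.3175, 0.1063]
orientation: [[0.999, 0.035, 0.001], [0.035, -0.999, 0.0], [0.001, -0.0, -1.0]]
contact_force: [-1.3, 1.1, -1.9]
gripper_width: 0.0638
grasp_force: 25.0
```

```bash
python3 -m creep '[{"dx":0,"dy":0,"dz":-0.14,"twist":0},{"dx":0,"dy":0,"dz":-0.14,"twist":0},{"dx":0,"dy":0,"dz":-0.1,"twist":0},{"dx":0,"dy":0,"dz":-0.03,"twist":0},{"dx":0,"dy":0,"dz":0,"twist":0}]'; python3 -m creep '[{"dx":0,"dy":0,"dz":-0.01,"twist":0},{"dx":0,"dy":0,"dz":-0.01,"twist":0},{"dx":0,"dy":0,"dz":-0.01,"twist":0},{"dx":0,"dy":0,"dz":0,"twist":0},{"dx":0,"dy":0,"dz":0,"twist":0}]'
```

```text
t: 7.38
tcp_pos: [0.6173, 0.3164, 0.0206]
orientation: [[0.999, 0.037, -0.006], [0.037, -0.999, -0.003], [-0.006, 0.002, -1.0]]
contact_force: [0.1, 0.0, -2.1]
gripper_width: 0.0635
grasp_force: 25.0
t: 7.8
tcp_pos: [0.6206, 0.3177, 0.0196]
orientation: [[0.999, 0.036, 0.001], [0.036, -0.999, 0.001], [0.001, -0.001, -1.0]]
contact_force: [0.3, 0.8, -2.6]
gripper_width: 0.064
grasp_force: 25.0
```

```bash
python3 -m creep '[{"dx":0,"dy":0,"dz":-0.01,"twist":0},{"dx":0,"dy":0,"dz":-0.01,"twist":0},{"dx":0,"dy":0,"dz":0,"twist":0},{"dx":0,"dy":0,"dz":0,"twist":0}]'
```

```text
t: 8.13
tcp_pos: [0.6206, 0.3177, 0.0152]
orientation: [[0.999, 0.036, 0.001], [0.036, -0.999, 0.0], [0.001, -0.0, -1.0]]
contact_force: [0.4, 0.5, 2.3]
gripper_width: 0.0636
grasp_force: 25.0
```

Contact force has turned positive, so the box is on the mat. Releasing, then looking.

```bash
python3 -m creep '[{"dx":0,"dy":0,"dz":0,"twist":0},{"dx":0,"dy":0,"dz":0,"twist":0},{"dx":0,"dy":0,"dz":0,"twist":0},{"dx":0,"dy":0,"dz":0,"twist":0},{"dx":0,"dy":0,"dz":0,"twist":0}]' 1 15|tail -2;  python3 -m creep '[{"dx":0,"dy":0,"dz":0,"twist":0},{"dx":0,"dy":0,"dz":0.05,"twist":0},{"dx":0,"dy":0,"dz":0.15,"twist":0},{"dx":0,"dy":0,"dz":0.18,"twist":0},{"dx":0,"dy":0,"dz":0.15,"twist":0.03}]'; python3 -m creep '[{"dx":-0.1,"dy":-0.18,"dz":0.1,"twist":0.075},{"dx":-0.1,"dy":-0.18,"dz":0.1,"twist":0.075},{"dx":-0.1,"dy":-0.18,"dz":0.1,"twist":0.075},{"dx":-0.1,"dy":-0.18,"dz":0,"twist":0.075},{"dx":-0.05,"dy":-0.1,"dz":0,"twist":0.075}]'
python3 - <<'E'
from h import *
for n,roi in(("top",(320,150,460,300)),("side",(300,200,480,385))):
    im=camera(n);cv2.imwrite(f"pics/{n}2.png",im)
    P=recess(n,im,"blue",.048,roi);print(n,P.round(1).tolist())
    if len(P)>3:print(pose4(P))
E
```

```text
gripper_width: 0.0912
grasp_force: 0.0
t: 8.97
tcp_pos: [0.62, 0.3174, 0.1229]
orientation: [[0.997, 0.083, 0.0], [0.083, -0.997, 0.0], [0.0, -0.0, -1.0]]
contact_force: [0.4, 0.6, 1.1]
gripper_width: 0.0927
grasp_force: 0.0
t: 9.38
tcp_pos: [0.5349, 0.1607, 0.1778]
orientation: [[0.779, 0.627, 0.003], [0.627, -0.779, -0.0], [0.002, 0.002, -1.0]]
contact_force: [-0.5, -0.5, -1.0]
gripper_width: 0.0931
grasp_force: 0.0
top [[638.9, 294.1], [637.3, 339.3], [617.6, 349.2], [604.2, 338.0], [605.9, 292.9], [597.7, 346.7], [594.2, 309.4]]
(np.float64(0.31717681884765625), array([621.54136183, 316.07305808]), 2.1533188819885254)
side [[613.3, 324.5], [605.5, 294.3]]
```

View pics/top2.png

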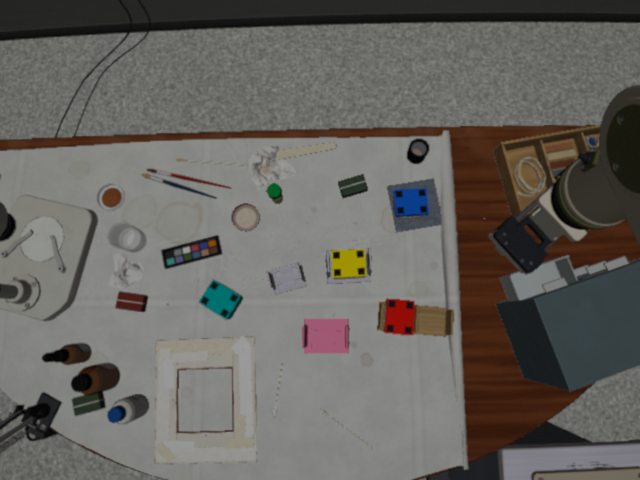

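```bash
python3 -m creep '[{"dx":0.05,"dy":0.09,"dz":0,"twist":0.074},{"dx":0.055,"dy":0.1,"dz":0,"twist":0.074},{"dx":0.055,"dy":0.1,"dz":0,"twist":0.074},{"dx":0.055,"dy":0.1,"dz":0,"twist":0.074},{"dx":0.055,"dy":0.1,"dz":0,"twist":0.074}]' |head -2
python3 -m creep '[{"dx":0.055,"dy":0.1,"dz":0,"twist":0.074},{"dx":0.055,"dy":0.1,"dz":0,"twist":0.074},{"dx":0.05,"dy":0.095,"dz":0,"twist":0.074},{"dx":0,"dy":0,"dz":0,"twist":0},{"dx":0,"dy":0,"dz":0,"twist":0}]'
```

```text
t: 9.9
tcp_pos: [0.5902, 0.2631, 0.1757]
t: 10.32
tcp_pos: [0.6214, 0.3217, 0.1748]
orientation: [[-0.03, 1.0, -0.0], [1.0, 0.03, -0.0], [-0.0, -0.0, -1.0]]
contact_force: [0.3, 0.1, 0.0]
gripper_width: 0.0934
grasp_force: 0.0
```

```bash
python3 -m creep '[{"dx":0,"dy":-0.021,"dz":-0.15,"twist":0.004},{"dx":0,"dy":0,"dz":-0.18,"twist":0},{"dx":0,"dy":0,"dz":-0.15,"twist":0},{"dx":0,"dy":0,"dz":0,"twist":0},{"dx":0,"dy":0,"dz":0,"twist":0}]'
python3 -m creep '[{"dx":0,"dy":0,"dz":-0.14,"twist":0},{"dx":0,"dy":0,"dz":-0.1,"twist":0},{"dx":0,"dy":0,"dz":-0.06,"twist":0},{"dx":0,"dy":0,"dz":0,"twist":0},{"dx":0,"dy":0,"dz":0,"twist":0}]'
```

```text
t: 10.73
tcp_pos: [0.6195, 0.3147, 0.0773]
orientation: [[-0.035, 0.999, -0.005], [0.999, 0.035, -0.002], [-0.002, -0.005, -1.0]]
contact_force: [-0.5, -0.2, 0.2]
gripper_width: 0.0927
grasp_force: 0.0
t: 11.15
tcp_pos: [0.6221, 0.3162, 0.0208]
orientation: [[-0.037, 0.999, 0.001], [0.999, 0.037, 0.0], [0.0, 0.001, -1.0]]
contact_force: [-0.1, -0.6, 0.6]
gripper_width: 0.0935
grasp_force: 0.0
```

```bash
python3 -m creep '[{"dx":0,"dy":0.006,"dz":-0.025,"twist":0},{"dx":0,"dy":0,"dz":0,"twist":0},{"dx":0,"dy":0,"dz":0,"twist":0},{"dx":0,"dy":0,"dz":0,"twist":0}]' 1
python3 -m creep '[{"dx":0,"dy":0,"dz":0,"twist":0},{"dx":0,"dy":0,"dz":0,"twist":0},{"dx":0,"dy":0,"dz":0,"twist":0},{"dx":0,"dy":0,"dz":0,"twist":0},{"dx":0,"dy":0,"dz":0,"twist":0}]' -1 15 |tail -2
python3 -m creep '[{"dx":0,"dy":0,"dz":0,"twist":0},{"dx":0,"dy":0,"dz":0,"twist":0},{"dx":0,"dy":0,"dz":0,"twist":0},{"dx":0,"dy":0,"dz":0,"twist":0},{"dx":0,"dy":0,"dz":0,"twist":0}]' -1 25
```

```text
t: 11.48
tcp_pos: [0.622, 0.3175, 0.0152]
orientation: [[-0.038, 0.999, 0.001], [0.999, 0.038, 0.0], [0.0, 0.001, -1.0]]
contact_force: [-0.3, -0.5, -0.6]
gripper_width: 0.0932
grasp_force: 0.0
gripper_width: 0.0644
grasp_force: 0.0
t: 12.32
tcp_pos: [0.6213, 0.3172, 0.0141]
orientation: [[-0.038, 0.999, -0.0], [0.999, 0.038, -0.0], [-0.0, -0.0, -1.0]]
contact_force: [-0.8, 0.1, -0.6]
gripper_width: 0.0517
grasp_force: 25.0
```

```bash
python3 -m creep '[{"dx":0,"dy":0,"dz":0.04,"twist":0},{"dx":0,"dy":0,"dz":0.12,"twist":0},{"dx":0,"dy":0,"dz":0.17,"twist":0},{"dx":0,"dy":0,"dz":0.17,"twist":0},{"dx":0,"dy":0,"dz":0.12,"twist":0}]'
python3 -m creep '[{"dx":-0.1,"dy":0.1,"dz":0.02,"twist":0},{"dx":-0.13,"dy":0.13,"dz":0,"twist":0},{"dx":-0.13,"dy":0.13,"dz":0,"twist":0},{"dx":-0.13,"dy":0.13,"dz":0,"twist":0},{"dx":-0.08,"dy":0.1,"dz":0,"twist":0}]' |head -2
python3 -m creep '[{"dx":-0.03,"dy":0.035,"dz":0,"twist":0},{"dx":0,"dy":0,"dz":0,"twist":0},{"dx":0,"dy":0,"dz":0,"twist":0},{"dx":0,"dy":0,"dz":0,"twist":0},{"dx":0,"dy":0,"dz":0,"twist":0}]'
```

```text
t: 12.73
tcp_pos: [0.6222, 0.3175, 0.142]
orientation: [[-0.038, 0.999, 0.003], [0.999, 0.038, 0.001], [0.001, 0.003, -1.0]]
contact_force: [1.3, -0.4, -1.5]
gripper_width: 0.0516
grasp_force: 25.0
t: 13.15
tcp_pos: [0.5047, 0.437, 0.1425]
t: 13.57
tcp_pos: [0.5027, 0.4408, 0.1421]
orientation: [[-0.036, 0.999, 0.0], [0.999, 0.036, -0.0], [-0.0, 0.0, -1.0]]
contact_force: [0.2, 0.5, -2.2]
gripper_width: 0.0516
grasp_force: 25.0
```

```bash
python3 -m creep '[{"dx":-0.006,"dy":0.008,"dz":-0.08,"twist":0},{"dx":0,"dy":0,"dz":0,"twist":0},{"dx":0,"dy":0,"dz":0,"twist":0},{"dx":0,"dy":0,"dz":0,"twist":0},{"dx":0,"dy":0,"dz":0,"twist":0}]'
python3 - <<'E'
from h import *
a=camera("top")[210:330,270:430];b=camera("side")[190:320,220:380]
a=cv2.resize(a,None,fx=4.9,fy=4.9,interpolation=2)[:,:];b=cv2.resize(b,None,fx=4.5,fy=4.5,interpolation=2)
cv2.imwrite("pics/t3.png",a);cv2.imwrite("pics/s3.png",b)
s=[sense()["tcp_pos"] for _ in range(1)];print(s)
E
```

```text
t: 13.98
tcp_pos: [0.5009, 0.4435, 0.1269]
orientation: [[-0.037, 0.999, 0.001], [0.999, 0.037, 0.0], [0.0, 0.001, -1.0]]
contact_force: [-0.1, -0.5, -1.3]
gripper_width: 0.052
grasp_force: 25.0
[array([0.50079517, 0.44388616, 0.12700353])]
```

View pics/s3.png

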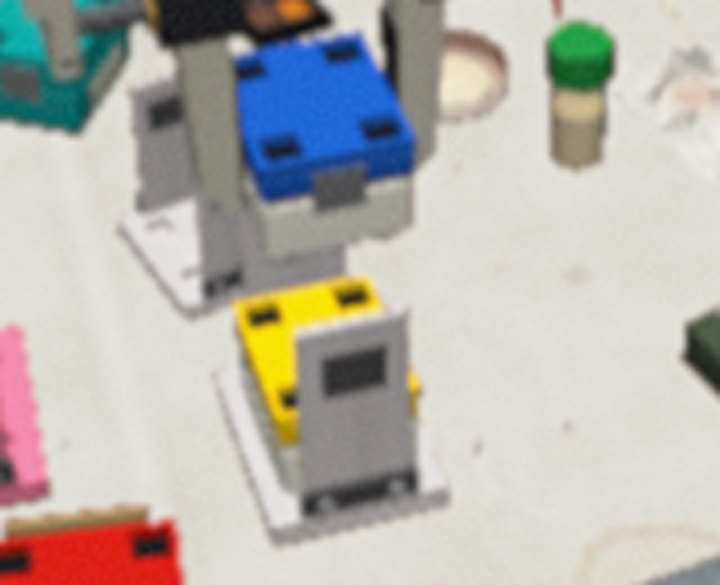

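View pics/t3.png

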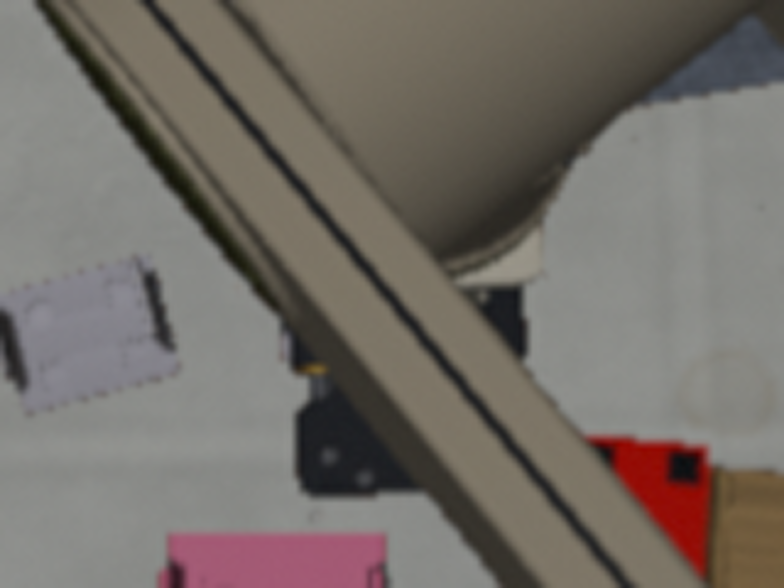

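```bash
cat > chk.py <<'E'
from h import *
im=camera("side");s=sense();t=s["tcp_pos"]*1000
P=recess("side",im,"blue",t[2]/1000+.0339,(260,180,330,260));b=pose4(P)
Y=recess("side",im,"yellow",.053,(260,230,330,310))
print("tcp",t.round(1),"blue",b[0].round(2),b[1].round(1),round(b[2],2),"blue-tcp",(b[1]-t[:2]).round(1));print(Y.round(1).tolist())
E
python3 chk.py
```

```text
tcp [500.7 443.9 126.9] blue 0.84 [501.8 445.5] 2.18 blue-tcp [1.1 1.6]
[[517.3, 466.2], [484.0, 464.9]]
```

```bash
python3 -m creep '[{"dx":0.001,"dy":-0.01,"dz":-0.08,"twist":0},{"dx":0,"dy":0,"dz":-0.08,"twist":0},{"dx":0,"dy":0,"dz":-0.07,"twist":0},{"dx":0,"dy":0,"dz":0,"twist":0},{"dx":0,"dy":0,"dz":0,"twist":0}]'
python3 -m creep '[{"dx":0,"dy":0,"dz":0,"twist":0},{"dx":0,"dy":0,"dz":0,"twist":0}]' |head -2; python3 chk.py;python3 chk.py
```

```text
t: 14.55
tcp_pos: [0.4996, 0.4412, 0.079]
orientation: [[-0.038, 0.999, -0.002], [0.999, 0.038, -0.002], [-0.001, -0.002, -1.0]]
contact_force: [0.5, -0.2, -1.3]
gripper_width: 0.0518
grasp_force: 25.0
t: 14.72
tcp_pos: [0.5012, 0.4424, 0.0816]
tcp [501.2 442.4  81.7] blue 0.7 [501.9 443.6] 2.25 blue-tcp [0.7 1.2]
[[484.6, 445.7], [483.2, 419.9], [477.1, 403.9]]
tcp [501.1 442.4  81.6] blue 5.89 [502.4 442.5] 70.44 blue-tcp [1.3 0.2]
[[483.2, 419.9], [477.2, 404.0]]
```

```bash
python3 -m creep '[{"dx":-0.001,"dy":-0.001,"dz":-0.03,"twist":0},{"dx":0,"dy":0,"dz":-0.03,"twist":0},{"dx":0,"dy":0,"dz":0,"twist":0},{"dx":0,"dy":0,"dz":0,"twist":0},{"dx":0,"dy":0,"dz":0,"twist":0}]' - 12 
python3 -m creep '[{"dx":0,"dy":0,"dz":-0.01,"twist":0},{"dx":0,"dy":0,"dz":-0.01,"twist":0},{"dx":0,"dy":0,"dz":0,"twist":0},{"dx":0,"dy":0,"dz":0,"twist":0},{"dx":0,"dy":0,"dz":0,"twist":0}]'
```

```text
t: 15.23
tcp_pos: [0.5, 0.4414, 0.0678]
orientation: [[-0.038, 0.999, -0.001], [0.999, 0.038, -0.0], [-0.0, -0.001, -1.0]]
contact_force: [-0.8, 0.0, -2.5]
gripper_width: 0.0521
grasp_force: 12.0
t: 15.65
tcp_pos: [0.5003, 0.4416, 0.0642]
orientation: [[-0.038, 0.999, 0.0], [0.999, 0.038, 0.0], [0.0, 0.0, -1.0]]
contact_force: [0.1, 0.5, -2.7]
gripper_width: 0.0519
grasp_force: 12.0
```

```bash
python3 -m creep '[{"dx":0.004,"dy":0.004,"dz":-0.005,"twist":0},{"dx":0,"dy":0,"dz":-0.005,"twist":0},{"dx":0,"dy":0,"dz":0,"twist":0},{"dx":0,"dy":0,"dz":0,"twist":0}]'
python3 -m creep '[{"dx":0,"dy":0,"dz":-0.005,"twist":0},{"dx":0,"dy":0,"dz":-0.005,"twist":0},{"dx":0,"dy":0,"dz":0,"twist":0},{"dx":0,"dy":0,"dz":0,"twist":0}]'
```

```text
t: 15.98
tcp_pos: [0.501, 0.4424, 0.062]
orientation: [[-0.038, 0.999, -0.0], [0.999, 0.038, -0.0], [-0.0, -0.0, -1.0]]
contact_force: [-0.1, 0.7, -1.9]
gripper_width: 0.052
grasp_force: 12.0
t: 16.32
tcp_pos: [0.5011, 0.4424, 0.0602]
orientation: [[-0.038, 0.999, 0.0], [0.999, 0.038, -0.0], [-0.0, 0.0, -1.0]]
contact_force: [-0.6, 0.7, -2.3]
gripper_width: 0.0518
grasp_force: 12.0
```

```bash
python3 -m creep '[{"dx":0,"dy":0,"dz":-0.005,"twist":0},{"dx":0,"dy":0,"dz":0,"twist":0},{"dx":0,"dy":0,"dz":0,"twist":0},{"dx":0,"dy":0,"dz":0,"twist":0}]' | sed -n '2p;4p'
python3 -m creep '[{"dx":0,"dy":0,"dz":-0.004,"twist":0},{"dx":0,"dy":0,"dz":0,"twist":0},{"dx":0,"dy":0,"dz":0,"twist":0},{"dx":0,"dy":0,"dz":0,"twist":0}]'| sed -n '2p;4p'
```

```text
tcp_pos: [0.5013, 0.4425, 0.0598]
contact_force: [-0.7, -1.1, 3.9]
tcp_pos: [0.5014, 0.4427, 0.0596]
contact_force: [-2.4, -2.3, 7.7]
```

Seated at the expected height (TCP z ≈ 0.060), with contact. Release, retreat straight up and check.

```bash
python3 -m creep '[{"dx":0,"dy":0,"dz":0.005,"twist":0},{"dx":0,"dy":0,"dz":0,"twist":0},{"dx":0,"dy":0,"dz":0,"twist":0},{"dx":0,"dy":0,"dz":0,"twist":0},{"dx":0,"dy":0,"dz":0,"twist":0}]' 1 |tail -3
python3 -m creep '[{"dx":0,"dy":0,"dz":0,"twist":0},{"dx":0,"dy":0,"dz":0.02,"twist":0},{"dx":0,"dy":0,"dz":0.08,"twist":0},{"dx":0,"dy":0,"dz":0.15,"twist":0},{"dx":0,"dy":0,"dz":0.15,"twist":0}]' |tail -3
python3 -m creep '[{"dx":0,"dy":0,"dz":0.18,"twist":0},{"dx":0.1,"dy":-0.15,"dz":0.1,"twist":0},{"dx":0.1,"dy":-0.18,"dz":0,"twist":0},{"dx":0.1,"dy":-0.18,"dz":0,"twist":0},{"dx":0.1,"dy":-0.18,"dz":0,"twist":0}]'|head -2
python3 -m creep '[{"dx":0.05,"dy":-0.19,"dz":0,"twist":0},{"dx":0,"dy":-0.19,"dz":0,"twist":0},{"dx":0,"dy":-0.19,"dz":0,"twist":0},{"dx":0,"dy":-0.19,"dz":0,"twist":0},{"dx":0,"dy":-0.1,"dz":0,"twist":0}]'|head -2
python3 - <<'E'
from h import *
for n,roi in(("top",(320,230,400,300)),("side",(250,200,330,310))):
    im=camera(n);P=recess(n,im,"blue",.094,roi);print(n,len(P),pose4(P) if len(P)>3 else P)
    if n=="side":cv2.imwrite("pics/s4.png",cv2.resize(im[200:320,220:380],None,fx=4.5,fy=4.5,interpolation=2))
    R=recess(n,im,"red",.054,{"top":(370,290,460,345),"side":(200,300,320,385)}[n]);print("red",pose4(R) if len(R)>3 else R)
E
```

```text
contact_force: [0.2, 0.3, -0.7]
gripper_width: 0.0805
grasp_force: 0.0
contact_force: [1.0, 0.4, 1.0]
gripper_width: 0.0931
grasp_force: 0.0
t: 18.23
tcp_pos: [0.5819, 0.3034, 0.1968]
t: 18.65
tcp_pos: [0.5911, 0.1284, 0.1957]
top 7 (np.float64(0.2108612060546875), array([501.77828304, 441.68123061]), 2.3141369819641113)
red (np.float64(0.400421142578125), array([399.97427133, 348.90619314]), 83.95845031738281)
side 4 (np.float64(5.132270812988281), array([500.8027322 , 443.00162986]), 1.958850383758545)
red (np.float64(0.3945121765136719), array([399.52139189, 350.6756889 ]), 83.79271697998047)
```

View pics/s4.png

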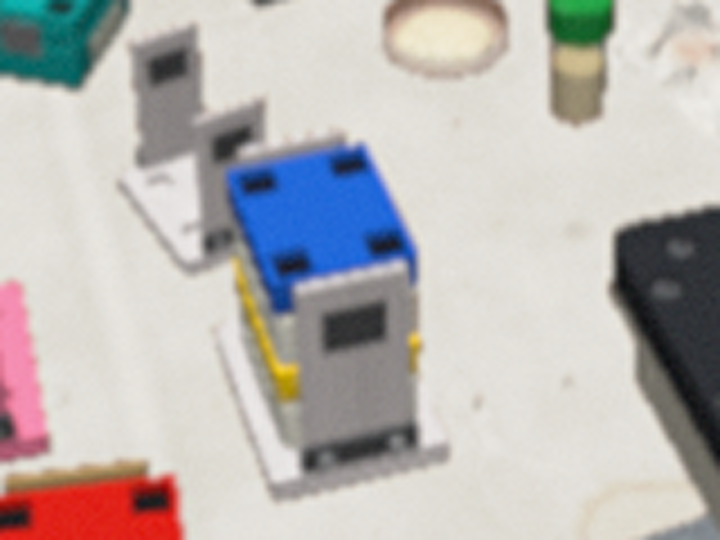

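The crop shows the blue lid (about 320,220) level on top of the yellow box, between the carrier's cheeks and just below their tops. Its measured centre and angle match the yellow box to within 0.5 mm and 0.2°. The red box hasn't moved, and the gripper is clear at the right.

```bash
python3 -m creep '[{"dx":0,"dy":0,"dz":0,"twist":0},{"dx":0,"dy":0,"dz":0,"twist":0},{"dx":0,"dy":0,"dz":0,"twist":0}]'|tail -3; python3 -c "
from rig import job_done;print(job_done())"
```

```text
contact_force: [0.0, -0.1, -0.4]
gripper_width: 0.093
grasp_force: 0.0
the job is handed in; nothing more can be done
None
```

I stood the blue box on the mat, regripped it, seated it on the yellow box in the carrier, let go and handed the job in after about 19 s; the last camera check put the two centres within 0.5 mm of each other, but the hand-in returned no verdict.

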